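# Set the photometer's filter turret and take a reading

### The job

The sample vial already stands in the well of the bench photometer. Push the turret round by its protruding tabs until the filter marked with four dots has clicked in at the black index line, and push the dark lid down shut over the vial; only then press the reading key fully down and let it come up again. Do it all with light pushes of the fingertips: grip and lift nothing, leave the vial seated in its well and the things around it where they are.

Things in the scene. Friction and masses are not known exactly. Their poses are not given: they have to be found in the camera images.
- photometer: Bench filter photometer, fixed on the desk: light grey housing, 170 (own x) x 180 (own y) x 88 mm high, flat deck on top. Origin: centre of its underside; own x points to its rear, own y to its left. Out of a slot in its front face (85 mm before the origin) stands the front half of a flat filter turret, with free space above and below. A black index line marks the middle of the front edge.
- filter_turret (a joint): Turret angle, rad, growing anticlockwise from above (the front tab then moves to own -y, the robot's right). Endless both ways, repeats every 2 pi. One dot is at the index line at 0, two at pi/3, three at 2 pi/3, four at +-pi, five at 4 pi/3, six at 5 pi/3: dots increase clockwise seen from above. The start is any filter but the four-dot one, up to three clicks away.
- turret_axis (a point): Point on the turret's vertical axis, 77 mm in front of the housing's origin, 50 mm above the desk; fixed. Metal-grey disc of 54 mm radius, top at 45 mm, with six upright radial tabs 60 deg apart: 7 mm thick, 50 to 76 mm from the axis, 40 to 60 mm above the desk. One to six black raised dots lie on the disc at the foot of each tab. Beyond the disc the space is free down to the desk.
- tab_four (a point): Middle of the tab of the four-dot filter, 63 mm from the turret's axis, 50 mm above the desk; turns with it. A spring detent pulls the turret into a click every 60 deg, about 5 N at a tab to get out of it; pushed more than 30 deg from a click (say 40), the turret snaps on to the next by itself and stays.
- index (a point): Fixed point straight before the black index line, 63 mm in front of the turret's axis, 50 mm above the desk: the middle of whichever tab is selected stands here.
- lid (a joint): Angle of the vial-well lid, rad: 0 shut flat on the deck, growing as it opens (up to 1.4). Stands open between about 0.9 and 1.3 at the start. Its hinge is stiff: it stays where it is left, and about 1 N at its front edge moves it. No latch.
- lid_hinge (a point): Middle of the lid's hinge line (along own y), 64 mm behind and 38 mm left of the housing's origin, 90 mm above the desk; fixed. The dark hollow lid runs from 2 to 52 mm from the hinge line, is 46 mm wide, and its flat outer face lies 24 mm off the hinge plane; shut, it lies to the front of the hinge with this face up, 114 mm above the desk.
- lid_edge (a point): Middle of the lid's outer top edge at its free (front) end: 52 mm from the hinge line along the lid and 24 mm off it to the outer side. Moves with the lid.
- read_key (a joint): Travel of the reading key, m: 0 up, 0.004 fully pressed; springs back by itself; fully down takes about 4.5 N. Pressed counts from 0.003.
- key_top (a point): Centre of the top of the large light-grey reading key, 24 mm (own x) x 30 mm (own y), in a dark bezel at the front right of the deck, 7 mm above the deck when up. It is the only key.
- vial: Small glass sample vial with white cap, 22 mm diameter, 52 mm high, standing loose in the 24 mm wide well; only the cap and neck show, up to 16 mm above the deck, and the shut lid clears it by 7 mm. Origin at the centre of its underside. Not to be lifted.
- spare_vial: Bystander: glass vial with blue content, 22 x 52 mm high, standing left of the photometer. Origin at its underside.
- dropper: Bystander: small brown bottle with black cap, 28 x 70 mm high, left of the photometer. Origin at its underside.
- petri: Bystander: petri dish, 58 x 16 mm high, lying front left. Origin at its underside.
- coverslips: Bystander: small white box, 29 x 29 x 17 mm, lying front right. Origin at its underside.
- mailer: Bystander: flat white slide mailer, 34 x 84 x 15 mm, lying front right. Origin at its underside.
- mouse: Bystander: black computer mouse, 104 x 68 x 44 mm, between the photometer and the microscope. Origin at its underside.
- oil_dispenser: Bystander: small grey dispenser with red discs, 96 x 77 x 65 mm, at the left end of the desk. Origin at its underside.

How it is judged:
By the outcome, as a careful person would: the job done as asked, in the order asked, and still so for the second after the job is handed in, with the robot touching nothing.
It also fails if it takes over 72 s, if anything falls off the work surface, if the arm or the gripper's body presses on something with over 40 N, if the wrist force passes 120 N, or if a joint passes its speed limit or range.

### The arm

A 6-joint arm with a two-finger parallel gripper is mounted at the origin on a cart in front of the work surface, level with it; the furniture and walls round the work are solid. World frame = base frame: x ahead of the robot, y to its left, z up, the work surface at z = 0. Lengths are in mm, angles in rad, forces in N, time in s.
With the tool pointing down it reaches from about 275 to 1000 mm from the base axis. Payload 8.4 kg.
Tool frame: the origin (TCP) lies at the very end of the fingers, on their centre line; the grasp point (between the pads) lies 19 mm behind it; z points along the fingers, y is the line along which they close (so a half turn about z gives the same grasp; the last joint's range is limited). The gripper opens to 85 mm and grips with 20 to 120 N. Pads are 22 mm wide; open, the fingers measure 114 mm over their backs; the gripper's body (76 mm by 85 mm) begins 54 mm behind the grasp point. The pads swing forward as they close: fully open they stand 13 mm farther back than shut.
Start: joints at [-1.219, 0.353, 1.633, -0, 1.155, -0.002], TCP at [216.539, -586.292, 231.281] pointing down, gripper open.
Joint ranges: [-2.63, 2.63], [-0.92, 2.1], [0.06, 2.66], [-1.3, 4.44], [0, 2.69], [-3.02, 3.02]. Speed limits (rad/s): [2.22, 2.22, 2.79, 3.14, 3.14, 3.14].

### API

Orientations are given as [roll, pitch, yaw] about the fixed x, y, z axes, in that order (R = Rz(yaw) Ry(pitch) Rx(roll)).
In Python, from rig import r, vision gives the robot as it stands. The module is installed in compiled form; this text tells all that it offers.
- The arm moves only by the tool play_rows, never from a script. Its argument "steps" is a list of rows, each an object with "delta_pos": the shift along the tool's x, y, z in cm, a list of three; "yaw": the turn about the tool's z in rad; "jaw": the opening in per cent of the stroke, from 0 (shut) to 100 (fully open). A call has exactly 8 rows; each row is the pose to reach, as a shift and turn from the pose commanded when the call began, along the tool's axes at that moment; what a row does not reach only later rows make up. A row lasts 1/10 s, in which the tool goes at most 50 mm and 8.59 degrees, less where a joint would pass 70% of its speed; a pose out of reach is approached as far as the arm can. A call with a gripper value outside its range is refused whole. The fingers move at their own pace and stop on an object; "grip_force" is the grip in N (left out, the last holds). Time passes only in rows, so rows that repeat a pose let the fingers close, or fill a call up. It gives the time, the measured TCP pose, the force, the opening and the grip force at its end, in the units of the state.
- r.sense(): the state, without advancing time (a new reading comes with each control period).
- vision.grab_frame(name): name is "scene" or "top"; returns (picture, depth): 480x640x3 uint8, red, green, blue; 480x640 float32, mm along the optical axis (not along the pixel's ray), 0 where there is no reading.
- vision.calibration(name): a dict with "mtx" (3x3 intrinsics, pixels), "extrinsics" (4x4, takes a point from camera to world coordinates). Camera axes: x right, y down, z forward; pixel columns grow to the right and rows downward; lengths in mm; the calibration is good to about 2 mm. A picture is of the moment at which its call begins. calibration takes no time and is no camera call.
- r.sign_off(): hands the job in; it is judged then, once.
Trained networks look in the newest picture that a camera, given by its name, has taken for a name from the list of things; names that differ only in an ending like _2 or _b are one class to them, and where a whole thing is asked for, a point or a joint stands for the part that bears it (a point fixed in the world has none). Each returns a list of dicts, best first, with "conf" (0 to 1); they miss things now and then, are a little off and sometimes report something else, mostly with a low value. They report only what shows in the picture. A call takes as long as a camera call.
- vision.cut_out(camera, thing): "region" (480x640 bool, what is visible of it) and "uv" ([column, row] in pixels, amid what is visible of it).
- vision.landmark_of(camera, thing): "uv" ([column, row] in pixels: a listed point, or the origin of a listed thing).
The state is a dict: "clock": time; "qpos": joint angles; "qvel": joint speeds; "joint_efforts": joint torques, N m; "eef_pos": TCP position; "tcp_rot": TCP orientation; "contact_force": force on the tool from outside, world axes, zero at the start; "wrist_torque": the same for the moment, N m; "opening": opening from 0.0 (shut) to 1.0 (fully open); "grasp_force": force on a finger pad.
Only numpy, scipy, OpenCV 4.12 (cv2) and the standard library are available. Lean on these libraries where they do the work, as an engineer would, in place of code of your own. Each camera call takes 0.05 s, during which the arm holds its last target. There are 200 camera calls.

## Working session

There is one attempt and no reset: what is moved stays moved. The work goes in short steps, Python scripts to look and compute and a tool call to move; the robot and the scene stay as the last step left them, time stands still between calls to the robot, and variables do not carry over. Pictures are saved under pics/ and viewed, at most 10 in all, crops included, and the job is handed in when it is done.

Besides the shell and the picture viewer there is one more tool, called after "Call:" as name(argument=value, ...) on one line, values as JSON. play_rows: Moves the arm, as the interface text tells. Its arguments: {"type":"object","properties":{"steps":{"type":"array"},"grip_force":{"type":"number"}},"required":["steps"]}

```bash
mkdir -p pics; cat > h.py <<'E'
from rig import r, vision
import numpy as np, cv2
def px2w(cam,uv,depth,k=2):
    c=vision.calibration(cam);K=np.array(c["mtx"]);T=np.array(c["extrinsics"])
    u,v=int(round(uv[0])),int(round(uv[1]))
    p=depth[max(0,v-k):v+k+1,max(0,u-k):u+k+1];z=np.median(p[p>0]) if (p>0).any() else np.nan
    return (T@np.r_[z*(np.linalg.inv(K)@[uv[0],uv[1],1]),1])[:3]
def atz(cam,uv,z):
    c=vision.calibration(cam);K=np.array(c["mtx"]);T=np.array(c["extrinsics"])
    d=T[:3,:3]@(np.linalg.inv(K)@[uv[0],uv[1],1]);o=T[:3,3]
    return o+d*(z-o[2])/d[2]
E
python3 - <<'E'
from h import *
np.set_printoptions(precision=1,suppress=True)
for cam in ("top","scene"):
    im,d=vision.grab_frame(cam);cv2.imwrite(f"pics/{cam}0.png",im[:,:,::-1])
    print(cam,np.array(vision.calibration(cam)["extrinsics"])[:3])
    for n in ["photometer","turret_axis","tab_four","index","lid_hinge","lid_edge","key_top","vial"]:
        for q in vision.landmark_of(cam,n)[:2]:
            print(n,round(q["conf"],2),np.array(q["uv"]),px2w(cam,q["uv"],d))
print(r.sense())
E
```

```text
top [[   0.    -1.     0.2  327.1]
 [  -1.    -0.     0.   122.7]
 [   0.    -0.2   -1.  1183.1]]
photometer 0.73 [321.4 285.2] [447.2 137.9  59.6]
photometer 0.59 [314.4 221.2] [567.8 153.8  87.8]
turret_axis 0.9 [315.7 248.7] [513.7 150.   89.3]
turret_axis 0.65 [289.  198.9] [610.1 204.   92.2]
tab_four 0.9 [291.5 271. ] [474.  196.9  57.7]
index 0.89 [322.3 284.5] [448.7 136.2  58.1]
lid_hinge 0.63 [183.7 241.5] [528.2 411.   58.4]
lid_hinge 0.58 [288.5 177.9] [637.1 202.4 143.6]
lid_edge 0.79 [282.5 175.1] [642.  213.7 144.7]
key_top 0.7 [341.7 221.7] [565.9 101.2  96.5]
key_top 0.63 [417.7 316. ] [393.9 -54.7  17.4]
vial 0.51 [288.7 200.3] [607.5 204.6  91.4]
vial 0.27 [290.5 273.7] [469.7 199.3  49.4]
scene [[ -0.4   0.8  -0.5 936.5]
 [  0.9   0.4  -0.2 340.9]
 [  0.   -0.5  -0.8 838. ]]
photometer 0.62 [319.7 304.2] [650.9 191.  139.9]
turret_axis 0.95 [332.3 256.7] [531.  157.3  89.2]
tab_four 0.8 [359.9 251.7] [480.8 194.6  61. ]
tab_four 0.23 [205.9 255.2] [616.7 -85.1  43.5]
index 0.76 [341.3 234.8] [458.  143.1  56.5]
lid_hinge 0.58 [326.  320.7] [662.9 208.7 113.7]
lid_hinge 0.33 [424.6 272.6] [442.5 325.7  17.6]
lid_edge 0.86 [331.3 303.7] [644.  209.1 145.7]
key_top 0.57 [297.9 257.6] [565.7 101.9  97. ]
key_top 0.53 [330.6 256.8] [532.5 154.4  89.1]
{'clock': 0.9, 'qpos': array([-1.2,  0.4,  1.6,  0. ,  1.2, -0. ]), 'qvel': array([-0., -0.,  0., -0., -0.,  0.]), 'joint_efforts': array([ -0. , -60.5, -34.2,   0. ,   0. ,  -0. ]), 'eef_pos': array([ 216.6, -586.3,  231.3]), 'tcp_rot': array([ 3.1, -0. ,  0.4]), 'contact_force': array([ 0.3, -0. ,  0.2]), 'wrist_torque': array([ 0., -0., -0.]), 'grasp_force': 0.0, 'opening': 1.0001956596766697}
```

```bash
python3 - <<'E'
import cv2,numpy as np
a=cv2.resize(cv2.imread("pics/top0.png")[150:340,200:440],None,fx=3.3,fy=3.1,interpolation=cv2.INTER_CUBIC)
cv2.imwrite("pics/topc.png",a)
b=cv2.resize(cv2.imread("pics/scene0.png")[190:360,220:440],None,fx=3.5,fy=3.5,interpolation=cv2.INTER_CUBIC)
cv2.imwrite("pics/scenec.png",b)
E
```

```text
(no output)
```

View pics/topc.png

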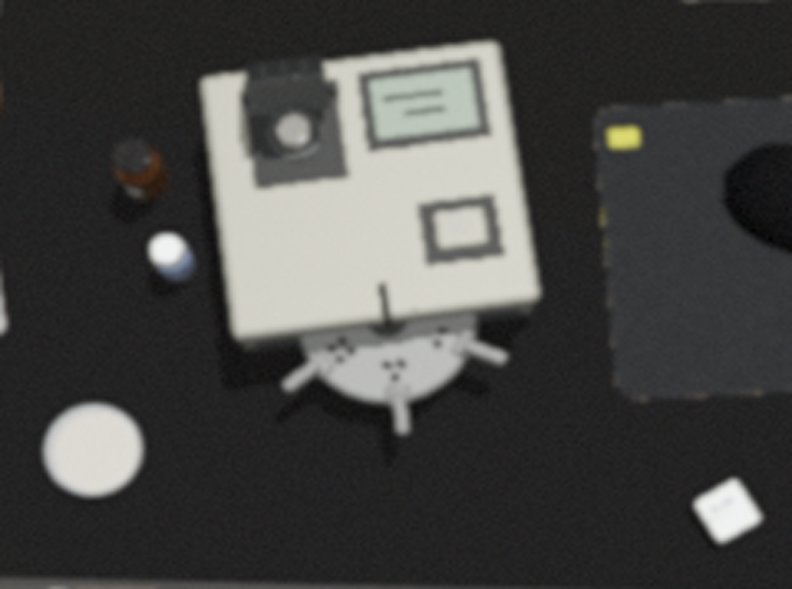

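View pics/scenec.png

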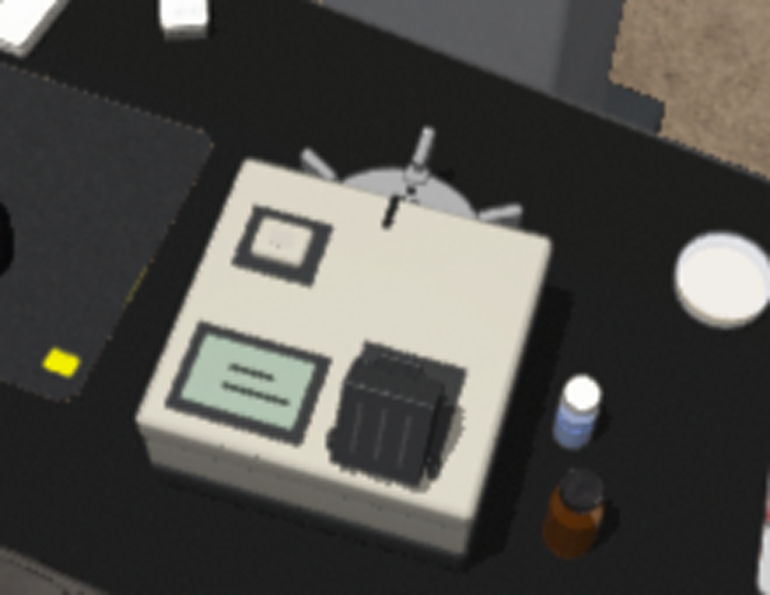

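View pics/top0.png

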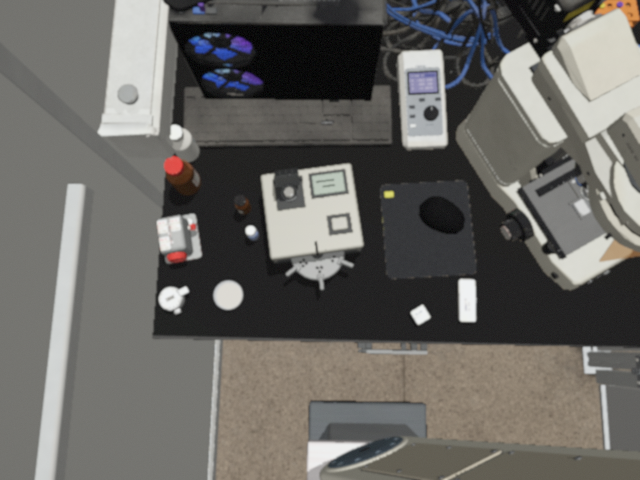

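```bash
cat >> h.py <<'E'
def l2w(P,yaw,p): 
    c,s=np.cos(yaw),np.sin(yaw);return np.array([P[0]+c*p[0]-s*p[1],P[1]+s*p[0]+c*p[1],p[2]])
E
python3 - <<'E'
from h import *
np.set_printoptions(precision=3,suppress=True)
im,d=vision.grab_frame("top")
c=vision.calibration("top");K=np.array(c["mtx"]);T=np.array(c["extrinsics"])
v,u=np.mgrid[:480,:640]
W=np.einsum('ij,jvu->vui',T[:3,:3],np.stack([(u-K[0,2])/K[0,0]*d,(v-K[1,2])/K[1,1]*d,d]))+T[:3,3]
np.save("W.npy",W)
box=np.zeros((480,640),bool);box[155:265,255:370]=1
m=(abs(W[:,:,2]-88)<8)&box&(d>0)
print("deck z",np.median(W[m][:,2]),m.sum())
rc=cv2.minAreaRect(cv2.morphologyEx(m.astype(np.uint8),cv2.MORPH_OPEN,np.ones((5,5))).nonzero() and np.argwhere(cv2.morphologyEx(m.astype(np.uint8),cv2.MORPH_OPEN,np.ones((5,5))))[:,::-1].astype(np.float32))
cs=cv2.boxPoints(rc);P=np.array([atz("top",q,88) for q in cs]);print(P);print("ctr",P.mean(0), [np.linalg.norm(P[i]-P[i-1]) for i in range(4)])
e=[P[i]-P[i-1] for i in range(4)];print("angles",[np.arctan2(q[1],q[0]) for q in e])
# landmark cross checks
for cam in("top","scene"):
    vision.grab_frame(cam)
    for n,z in[("key_top",95),("turret_axis",50),("index",50),("tab_four",50),("lid_edge",147),("lid_hinge",90)]:
        for q in vision.landmark_of(cam,n)[:2]: print(cam,n,round(q["conf"],2),atz(cam,q["uv"],z)[:2])
# obstacles high behind
for lo,hi in[(60,150),(150,250),(250,600)]:
    mm=(W[:,:,2]>lo)&(W[:,:,2]<hi)&(d>0)&(W[:,:,1]>50)&(W[:,:,1]<320)&(W[:,:,0]>670); print(lo,W[mm][:,0].min() if mm.any() else None)
s=r.sense();print(s["eef_pos"],s["tcp_rot"],s["clock"])
E
```

```text
deck z 88.86566384559774 7307
[[659.016 264.644  88.   ]
 [687.986  83.177  88.   ]
 [518.942  59.593  88.   ]
 [491.61  235.905  88.   ]]
ctr [589.388 160.83   88.   ] [np.float64(169.85512230931397), np.float64(183.76485262727695), np.float64(170.68112555064857), np.float64(178.4178321517656)]
angles [np.float64(0.1700192201115588), np.float64(-1.4124861992106257), np.float64(-3.0029698097321695), np.float64(1.7245969632091565)]
top key_top 0.56 [562.631 104.557]
top key_top 0.48 [ 421.01  -138.997]
top index 0.78 [446.812 138.818]
top index 0.17 [547.881 282.393]
top tab_four 0.84 [465.844 201.261]
top lid_edge 0.58 [641.569 207.938]
top lid_edge 0.37 [581.799 279.438]
top lid_hinge 0.63 [647.823 205.007]
scene key_top 0.75 [565.109 102.529]
scene turret_axis 0.76 [510.312 145.492]
scene turret_axis 0.27 [583.489 280.219]
scene index 0.56 [455.889 136.583]
scene index 0.45 [476.621 199.299]
scene tab_four 0.55 [473.761 198.699]
scene lid_edge 0.72 [643.698 210.626]
scene lid_edge 0.27 [615.607 414.265]
scene lid_hinge 0.75 [646.32  210.875]
60 670.0370783071188
150 845.2407364172192
250 842.8807169418999
[ 216.554 -586.316  231.29 ] [3.142 0.    0.354] 1.65
```

Call:
play_rows(steps=[{"delta_pos": [46.7,-62.9,0],"yaw": 0.199,"jaw": 0},{"delta_pos": [46.7,-62.9,0],"yaw": 0.199,"jaw": 0},{"delta_pos": [46.7,-62.9,0],"yaw": 0.199,"jaw": 0},{"delta_pos": [46.7,-62.9,0],"yaw": 0.199,"jaw": 0},{"delta_pos": [46.7,-62.9,0],"yaw": 0.199,"jaw": 0},{"delta_pos": [46.7,-62.9,0],"yaw": 0.199,"jaw": 0},{"delta_pos": [46.7,-62.9,0],"yaw": 0.199,"jaw": 0},{"delta_pos": [46.7,-62.9,0],"yaw": 0.199,"jaw": 0}])

```text
clock: 2.45
eef_pos: [329.1, -200.7, 231.6]
tcp_rot: [3.141, -0.001, 0.154]
contact_force: [1.4, -0.5, -0.9]
opening: -0.009
grasp_force: 0.0
```

Call:
play_rows(steps=[{"delta_pos": [16.3,-34.5,8],"yaw": 0,"jaw": 0},{"delta_pos": [16.3,-34.5,8],"yaw": 0,"jaw": 0},{"delta_pos": [16.3,-34.5,8],"yaw": 0,"jaw": 0},{"delta_pos": [16.3,-34.5,8],"yaw": 0,"jaw": 0},{"delta_pos": [16.3,-34.5,8],"yaw": 0,"jaw": 0},{"delta_pos": [16.3,-34.5,8],"yaw": 0,"jaw": 0},{"delta_pos": [16.3,-34.5,8],"yaw": 0,"jaw": 0},{"delta_pos": [16.3,-34.5,8],"yaw": 0,"jaw": 0}])

```text
clock: 3.25
eef_pos: [437.3, 166.4, 151.0]
tcp_rot: [-3.141, -0.001, 0.156]
contact_force: [0.1, -0.1, 0.7]
opening: -0.001
grasp_force: 0.0
```

Call:
play_rows(steps=[{"delta_pos": [0,0,0],"yaw": 0,"jaw": 0},{"delta_pos": [0,0,0],"yaw": 0,"jaw": 0},{"delta_pos": [0,0,0],"yaw": 0,"jaw": 0},{"delta_pos": [0,0,0],"yaw": 0,"jaw": 0},{"delta_pos": [0,0,0],"yaw": 0,"jaw": 0},{"delta_pos": [0,0,0],"yaw": 0,"jaw": 0},{"delta_pos": [0,0,0],"yaw": 0,"jaw": 0},{"delta_pos": [0,0,0],"yaw": 0,"jaw": 0}])

```text
clock: 4.05
eef_pos: [436.9, 163.4, 151.4]
tcp_rot: [-3.142, -0.0, 0.154]
contact_force: [0.0, -0.3, -0.0]
opening: 0.0
grasp_force: 0.0
```

```bash
python3 - <<'E'
from h import *
im,d=vision.grab_frame("scene")
cv2.imwrite("pics/s1.png",cv2.resize(im[150:330,230:470,::-1],None,fx=3.3,fy=3.3,interpolation=cv2.INTER_CUBIC))
s=r.sense();print(s["eef_pos"],s["tcp_rot"],s["contact_force"])
E
```

```text
[436.82076634 163.45027386 151.33292464] [-3.14156440e+00 -6.29521655e-05  1.54544702e-01] [-0.99198921  0.05729233  0.54319185]
```

View pics/s1.png

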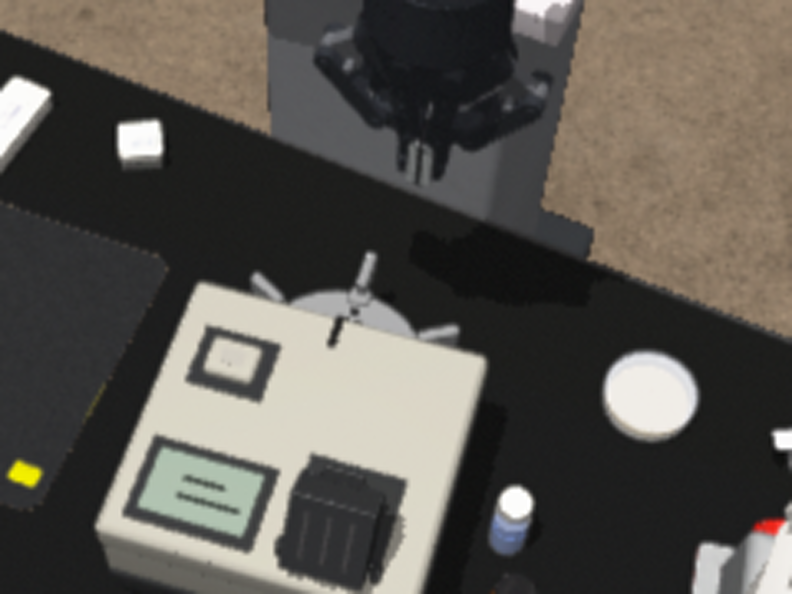

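Call:
play_rows(steps=[{"delta_pos": [0,0,4],"yaw": 0,"jaw": 0},{"delta_pos": [0,0,8],"yaw": 0,"jaw": 0},{"delta_pos": [0,0,10.2],"yaw": 0,"jaw": 0},{"delta_pos": [0,0,10.2],"yaw": 0,"jaw": 0},{"delta_pos": [0,0,10.2],"yaw": 0,"jaw": 0},{"delta_pos": [0,0.4,10.2],"yaw": 0,"jaw": 0},{"delta_pos": [0,0.8,10.2],"yaw": 0,"jaw": 0},{"delta_pos": [0,0.8,10.2],"yaw": 0,"jaw": 0}])

```text
clock: 4.9
eef_pos: [438.8, 155.4, 50.3]
tcp_rot: [-3.141, -0.002, 0.154]
contact_force: [0.1, 0.3, 0.7]
opening: -0.003
grasp_force: 0.0
```

Call:
play_rows(steps=[{"delta_pos": [0.05,0.5,0],"yaw": 0,"jaw": 0},{"delta_pos": [0.1,1.0,0],"yaw": 0,"jaw": 0},{"delta_pos": [0.2,1.5,0],"yaw": 0,"jaw": 0},{"delta_pos": [0.25,2.0,0],"yaw": 0,"jaw": 0},{"delta_pos": [0.4,2.5,0],"yaw": 0,"jaw": 0},{"delta_pos": [0.6,3.0,0],"yaw": 0,"jaw": 0},{"delta_pos": [0.8,3.4,0],"yaw": 0,"jaw": 0},{"delta_pos": [0.8,3.4,0],"yaw": 0,"jaw": 0}])

```text
clock: 5.7
eef_pos: [451.8, 122.8, 49.2]
tcp_rot: [3.141, -0.0, 0.154]
contact_force: [0.0, -0.2, -0.7]
opening: 0.001
grasp_force: 0.0
```

```bash
python3 - <<'E'
from h import *
im,d=vision.grab_frame("scene")
cv2.imwrite("pics/s2.png",cv2.resize(im[180:330,250:450,::-1],None,fx=3.8,fy=3.8,interpolation=cv2.INTER_CUBIC))
s=r.sense();print(s["eef_pos"],s["tcp_rot"],s["contact_force"])
E
```

```text
[451.59970785 123.00781114  49.22294731] [ 3.14147262e+00 -3.83880292e-04  1.54308593e-01] [-0.7172589  -1.06955514 -0.57505124]
```

View pics/s2.png

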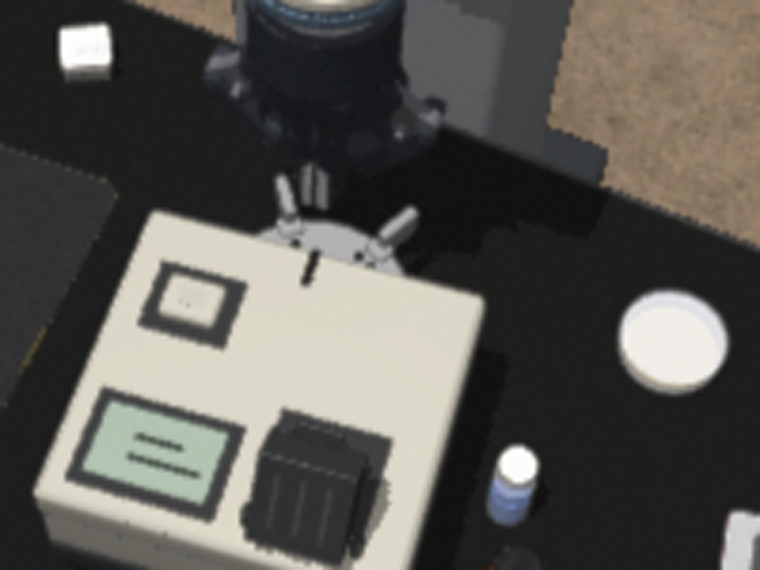

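Call:
play_rows(steps=[{"delta_pos": [0.15,0.4,0],"yaw": 0,"jaw": 0},{"delta_pos": [0.3,0.8,0],"yaw": 0,"jaw": 0},{"delta_pos": [0.5,1.2,0],"yaw": 0,"jaw": 0},{"delta_pos": [0.7,1.6,0],"yaw": 0,"jaw": 0},{"delta_pos": [0.9,1.9,0],"yaw": 0,"jaw": 0},{"delta_pos": [0.9,1.9,0],"yaw": 0,"jaw": 0},{"delta_pos": [0.9,1.9,0],"yaw": 0,"jaw": 0},{"delta_pos": [0.9,1.9,0],"yaw": 0,"jaw": 0}])

```text
clock: 6.55
eef_pos: [462.9, 106.0, 49.3]
tcp_rot: [-3.142, 0.0, 0.155]
contact_force: [0.1, -0.3, -0.5]
opening: -0.001
grasp_force: 0.0
```

```bash
python3 - <<'E'
from h import *
im,d=vision.grab_frame("scene")
cv2.imwrite("pics/s3.png",cv2.resize(im[180:330,250:450,::-1],None,fx=3.8,fy=3.8,interpolation=cv2.INTER_CUBIC))
for q in vision.landmark_of("scene","tab_four")[:2]: print(q["conf"],atz("scene",q["uv"],50))
s=r.sense();print(s["eef_pos"],s["tcp_rot"],s["contact_force"])
E
```

```text
0.84 [445.42517133 130.69977944  50.        ]
[462.89465658 106.03495717  49.27917683] [-3.14158460e+00  7.85747657e-05  1.54981408e-01] [0.1637897  0.15195888 0.40787255]
```

View pics/s3.png

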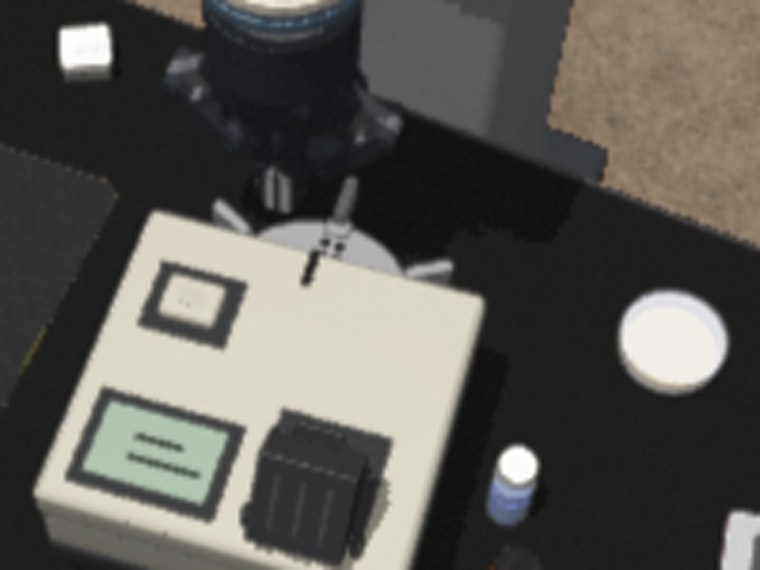

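Call:
play_rows(steps=[{"delta_pos": [0,0,-5],"yaw": 0,"jaw": 0},{"delta_pos": [0,0,-10],"yaw": 0,"jaw": 0},{"delta_pos": [0,0,-15],"yaw": 0,"jaw": 0},{"delta_pos": [5,-1.5,-15],"yaw": 0,"jaw": 0},{"delta_pos": [10,-3,-15],"yaw": 0,"jaw": 0},{"delta_pos": [14,-4.5,-15],"yaw": 0,"jaw": 0},{"delta_pos": [19,-6,-15],"yaw": 0,"jaw": 0},{"delta_pos": [23.7,-7.3,-15],"yaw": 0,"jaw": 0}])

```text
clock: 7.45
eef_pos: [686.3, 215.4, 199.2]
tcp_rot: [-3.142, 0.0, 0.155]
contact_force: [-0.8, 0.8, 0.5]
opening: 0.001
grasp_force: 0.0
```

Call:
play_rows(steps=[{"delta_pos": [0,0,0],"yaw": 0,"jaw": 0},{"delta_pos": [0,0,0],"yaw": 0,"jaw": 0},{"delta_pos": [0,0,2],"yaw": 0,"jaw": 0},{"delta_pos": [0,0,4],"yaw": 0,"jaw": 0},{"delta_pos": [0,0,6.9],"yaw": 0,"jaw": 0},{"delta_pos": [0,0,6.9],"yaw": 0,"jaw": 0},{"delta_pos": [0,0,6.9],"yaw": 0,"jaw": 0},{"delta_pos": [0,0,6.9],"yaw": 0,"jaw": 0}])

```text
clock: 8.25
eef_pos: [685.6, 214.3, 132.3]
tcp_rot: [-3.141, -0.002, 0.155]
contact_force: [0.0, 0.1, -0.3]
opening: -0.003
grasp_force: 0.0
```

```bash
python3 - <<'E'
from h import *
im,d=vision.grab_frame("scene")
cv2.imwrite("pics/s4.png",cv2.resize(im[180:360,230:450,::-1],None,fx=3.3,fy=3.3,interpolation=cv2.INTER_CUBIC))
s=r.sense();print(s["eef_pos"],s["tcp_rot"],s["contact_force"])
E
```

```text
[685.74952036 214.3813746  132.36791457] [-3.14119716e+00 -2.47533486e-03  1.54702723e-01] [-0.04909909 -0.12406003  0.43976345]
```

View pics/s4.png

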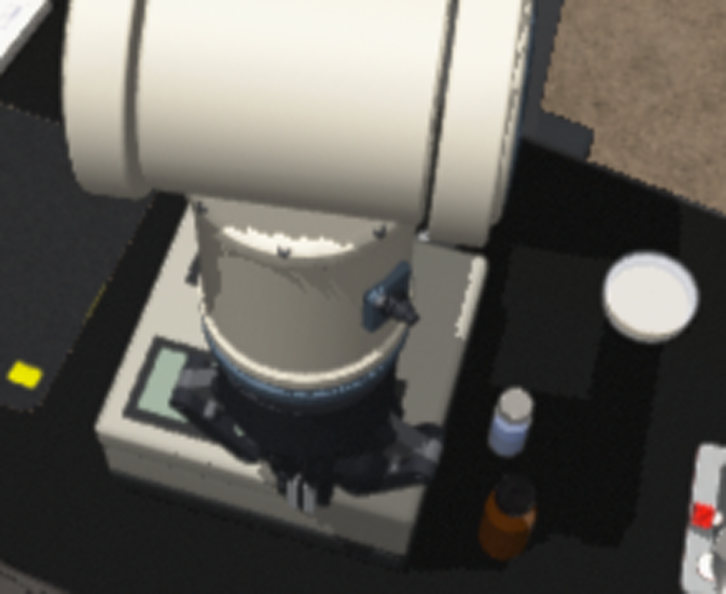

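Call:
play_rows(steps=[{"delta_pos": [-1,0,0],"yaw": 0,"jaw": 0},{"delta_pos": [-2,0,0],"yaw": 0,"jaw": 0},{"delta_pos": [-2.6,0,0],"yaw": 0,"jaw": 0},{"delta_pos": [-3.2,0,0],"yaw": 0,"jaw": 0},{"delta_pos": [-3.8,0,0],"yaw": 0,"jaw": 0},{"delta_pos": [-4.4,0,0],"yaw": 0,"jaw": 0},{"delta_pos": [-4.8,0,0.1],"yaw": 0,"jaw": 0},{"delta_pos": [-5.2,0,0.2],"yaw": 0,"jaw": 0}])

```text
clock: 9.1
eef_pos: [633.3, 206.2, 128.2]
tcp_rot: [-3.142, 0.0, 0.155]
contact_force: [0.3, -0.8, 1.3]
opening: 0.003
grasp_force: 0.3
```

Call:
play_rows(steps=[{"delta_pos": [-0.4,0,0.2],"yaw": 0,"jaw": 0},{"delta_pos": [-0.8,0,0.5],"yaw": 0,"jaw": 0},{"delta_pos": [-1.1,0,0.8],"yaw": 0,"jaw": 0},{"delta_pos": [-1.4,0,1.1],"yaw": 0,"jaw": 0},{"delta_pos": [-1.7,0,1.4],"yaw": 0,"jaw": 0},{"delta_pos": [-2.0,0,1.5],"yaw": 0,"jaw": 0},{"delta_pos": [-2.5,0,1.5],"yaw": 0,"jaw": 0},{"delta_pos": [-2.5,0,1.5],"yaw": 0,"jaw": 0}])

```text
clock: 9.9
eef_pos: [609.4, 202.5, 114.0]
tcp_rot: [-3.141, -0.002, 0.155]
contact_force: [1.3, -0.5, 5.0]
opening: -0.0
grasp_force: 2.6
```

Call:
play_rows(steps=[{"delta_pos": [0,0,0.05],"yaw": 0,"jaw": 0},{"delta_pos": [0,0,0.1],"yaw": 0,"jaw": 0},{"delta_pos": [0,0,0.1],"yaw": 0,"jaw": 0},{"delta_pos": [0,0,0.1],"yaw": 0,"jaw": 0},{"delta_pos": [0,0,0.1],"yaw": 0,"jaw": 0},{"delta_pos": [0,0,0.1],"yaw": 0,"jaw": 0},{"delta_pos": [0,0,0.1],"yaw": 0,"jaw": 0},{"delta_pos": [0,0,0.1],"yaw": 0,"jaw": 0}])

```text
clock: 10.7
eef_pos: [609.4, 202.6, 113.8]
tcp_rot: [-3.141, -0.001, 0.155]
contact_force: [-1.3, 0.2, 13.3]
opening: 0.002
grasp_force: 6.8
```

Call:
play_rows(steps=[{"delta_pos": [0,0,-4],"yaw": 0,"jaw": 0},{"delta_pos": [0,0,-8],"yaw": 0,"jaw": 0},{"delta_pos": [-3.5,2,-8],"yaw": 0,"jaw": 0},{"delta_pos": [-7,4,-8],"yaw": 0,"jaw": 0},{"delta_pos": [-10.5,6,-8],"yaw": 0,"jaw": 0},{"delta_pos": [-14.3,8.1,-8],"yaw": 0,"jaw": 0},{"delta_pos": [-14.3,8.1,-8],"yaw": 0,"jaw": 0},{"delta_pos": [-14.3,8.1,-8],"yaw": 0,"jaw": 0}])

```text
clock: 11.5
eef_pos: [479.4, 99.9, 192.4]
tcp_rot: [-3.141, 0.0, 0.154]
contact_force: [0.5, 0.2, 0.4]
opening: 0.003
grasp_force: 0.0
```

```bash
python3 - <<'E'
from h import *
im,d=vision.grab_frame("scene")
cv2.imwrite("pics/s5.png",cv2.resize(im[180:360,230:450,::-1],None,fx=3.3,fy=3.3,interpolation=cv2.INTER_CUBIC))
for n,z in[("key_top",95),("lid_edge",114)]:
  for q in vision.landmark_of("scene",n)[:2]: print(n,q["conf"],atz("scene",q["uv"],z),px2w("scene",q["uv"],d))
s=r.sense();print(s["eef_pos"],s["tcp_rot"],s["contact_force"])
E
```

```text
key_top 0.6 [561.04061156  95.84984564  95.        ] [561.68485276  96.27025549  96.27493004]
lid_edge 0.84 [597.00439124 198.82777329 114.        ] [585.81867677 194.14798669  90.14497068]
[481.0547554  100.78844194 192.36812561] [-3.14141318e+00 -5.86442050e-04  1.55042738e-01] [-0.00831562  1.24293255 -0.15715398]
```

View pics/s5.png

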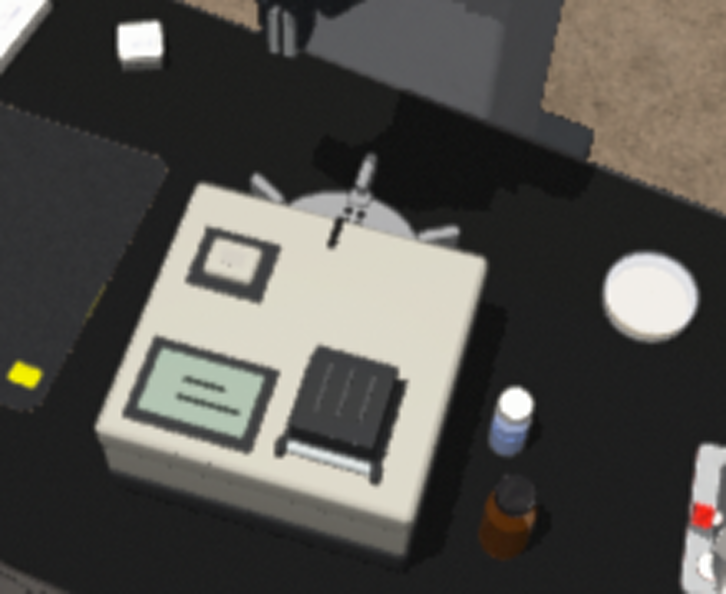

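Call:
play_rows(steps=[{"delta_pos": [4,0.5,0],"yaw": 0,"jaw": 0},{"delta_pos": [8.3,1.1,0],"yaw": 0,"jaw": 0},{"delta_pos": [8.3,1.1,0],"yaw": 0,"jaw": 0},{"delta_pos": [8.3,1.1,4],"yaw": 0,"jaw": 0},{"delta_pos": [8.3,1.1,7],"yaw": 0,"jaw": 0},{"delta_pos": [8.3,1.1,9.1],"yaw": 0,"jaw": 0},{"delta_pos": [8.3,1.1,9.1],"yaw": 0,"jaw": 0},{"delta_pos": [8.3,1.1,9.1],"yaw": 0,"jaw": 0}])

```text
clock: 12.45
eef_pos: [564.1, 102.6, 101.2]
tcp_rot: [-3.142, 0.001, 0.155]
contact_force: [0.3, 0.0, 0.3]
opening: -0.003
grasp_force: 0.0
```

Call:
play_rows(steps=[{"delta_pos": [0,0,0.2],"yaw": 0,"jaw": 0},{"delta_pos": [0,0,0.4],"yaw": 0,"jaw": 0},{"delta_pos": [0,0,0.6],"yaw": 0,"jaw": 0},{"delta_pos": [0,0,0.8],"yaw": 0,"jaw": 0},{"delta_pos": [0,0,0.9],"yaw": 0,"jaw": 0},{"delta_pos": [0,0,1.0],"yaw": 0,"jaw": 0},{"delta_pos": [0,0,1.0],"yaw": 0,"jaw": 0},{"delta_pos": [0,0,1.0],"yaw": 0,"jaw": 0}])

```text
clock: 13.25
eef_pos: [564.3, 102.3, 91.6]
tcp_rot: [-3.142, -0.001, 0.155]
contact_force: [1.4, 0.9, 3.8]
opening: -0.002
grasp_force: 1.9
```

Call:
play_rows(steps=[{"delta_pos": [0,0,0.1],"yaw": 0,"jaw": 0},{"delta_pos": [0,0,0.15],"yaw": 0,"jaw": 0},{"delta_pos": [0,0,0.2],"yaw": 0,"jaw": 0},{"delta_pos": [0,0,0.2],"yaw": 0,"jaw": 0},{"delta_pos": [0,0,0.2],"yaw": 0,"jaw": 0},{"delta_pos": [0,0,0.2],"yaw": 0,"jaw": 0},{"delta_pos": [0,0,0.2],"yaw": 0,"jaw": 0},{"delta_pos": [0,0,0.2],"yaw": 0,"jaw": 0}])

```text
clock: 14.05
eef_pos: [564.4, 102.3, 90.8]
tcp_rot: [-3.142, -0.001, 0.155]
contact_force: [-3.7, -0.3, 19.4]
opening: 0.001
grasp_force: 9.6
```

Hard stop reached at 90.8 mm, so the key is fully down. Release and back off.

Call:
play_rows(steps=[{"delta_pos": [0,0,-0.5],"yaw": 0,"jaw": 0},{"delta_pos": [0,0,-1.5],"yaw": 0,"jaw": 0},{"delta_pos": [0,0,-5],"yaw": 0,"jaw": 0},{"delta_pos": [0,0,-10],"yaw": 0,"jaw": 0},{"delta_pos": [-4,2,-10],"yaw": 0,"jaw": 0},{"delta_pos": [-8,4,-10],"yaw": 0,"jaw": 0},{"delta_pos": [-12,6,-10],"yaw": 0,"jaw": 0},{"delta_pos": [-12,6,-10],"yaw": 0,"jaw": 0}])

```text
clock: 14.85
eef_pos: [448.8, 22.3, 188.6]
tcp_rot: [3.141, 0.005, 0.153]
contact_force: [-0.1, 0.0, -0.1]
opening: -0.0
grasp_force: 0.0
```

```bash
python3 - <<'E'
from h import *
im,d=vision.grab_frame("scene")
cv2.imwrite("pics/s6.png",cv2.resize(im[160:360,230:450,::-1],None,fx=3,fy=3,interpolation=cv2.INTER_CUBIC))
print(px2w("scene",[299,258],d))
for q in vision.landmark_of("scene","tab_four")[:2]: print(q["conf"],atz("scene",q["uv"],50))
s=r.sense();print(s["eef_pos"],s["contact_force"])
E
```

```text
[565.22117918 103.93782043  96.22947239]
0.8 [453.68488813 135.99698022  50.        ]
0.43 [564.4586503  428.82058985  50.        ]
[453.80732283  23.93899047 189.59666369] [ 0.32339844  0.02165563 -0.04523255]
```

View pics/s6.png

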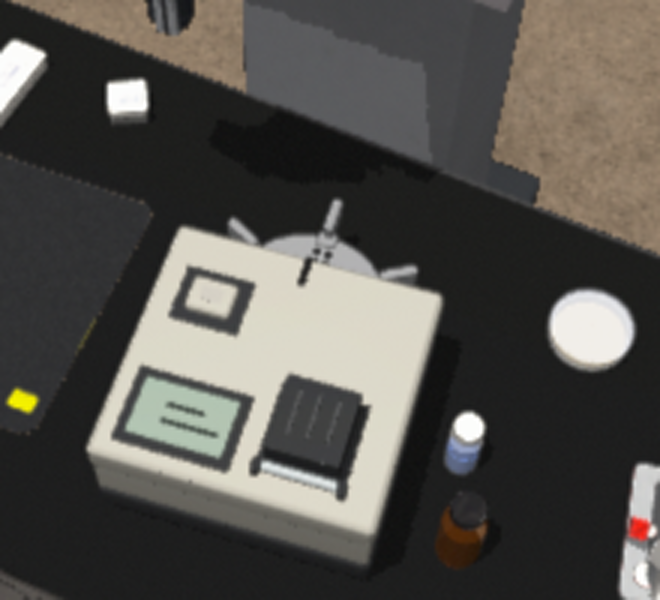

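The last picture shows the four-dot filter at the index line (about 320,255), the lid shut (about 312,425) and the key back up (about 212,297). The bystanders are where they were.

```bash
python3 -c "
from rig import r
print(r.sign_off())"
```

```text
the job is handed in; nothing more can be done
None
```

The four-dot filter is clicked in at the index line, the lid is shut over the vial, and the reading key was then pressed fully down and came back up; the job is handed in at about 15 s.

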